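# Unload the forming die, then hold its guard flap at the marked angle

## Robot

A 7-joint arm with a two-finger parallel gripper is mounted at the origin on the work surface; the furniture and walls round the work are solid. World frame = base frame: x ahead of the robot, y to its left, z up, the work surface at z = 0. Lengths are in m, angles in rad, forces in N, time in s.
With the tool pointing down it reaches from about 0.35 to 0.9 m from the base axis. Payload 8.1 kg.
Tool frame: the origin (TCP) lies on the centre line of the jaws, within the pads' length; the fingertips stand arm.tips_ahead ahead of it and the grasp point (between the pads) lies 8 mm behind it (arm.tips_ahead is the distance from the TCP to the fingertips, in m); z points along the fingers, y is the direction in which the jaws open and shut (so a half turn about z gives the same grasp; the last joint's range is limited). The gripper opens to 92 mm and grips with 3 to 60 N. Pads are 19 mm wide; open, the fingers measure 130 mm over their backs; the gripper's body (75 mm by 190 mm) begins 47 mm behind the grasp point.
Start: joints at [-1.372, 0.434, 0.025, 1.573, -0.012, 1.134, -0.075], TCP at [0.186, 0.597, 0.238] pointing down, gripper open.
Joint ranges: [-2.62, 2.62], [-0.44, 2.09], [-1.27, 1.32], [0.08, 2.57], [-1.32, 4.46], [0.12, 2], [-2.74, 2.74]. Speed limits (rad/s): [2.22, 2.22, 3.01, 3.01, 3.14, 3.14, 3.14].

## Interface

Orientations are given as a rotation vector (axis times angle).
In Python, from cell import arm gives the robot as it stands. The module is installed in compiled form; this text tells all that it offers.
- The arm moves only by the tool jog_arm, never from a script. Its argument "moves" is a list of rows, each an object with "twist": the turn, a rotation vector about the tool's x, y, z in units of 10 degrees (1.0 is 10 degrees), a list of three; "xyz": the shift along the tool's x, y, z in units of 60 mm (1.0 is 60 mm), a list of three; "grip": the closure, from -1 (fully open) to 1 (shut). A call has 1 to 5 rows; each row is the pose to reach, as a shift and turn from the pose commanded when the call began, along the tool's axes at that moment; what a row does not reach only later rows make up. A row lasts 1/8 s, in which the tool goes at most 62.5 mm and 10.7 degrees, less where a joint would pass 70% of its speed; a pose out of reach is approached as far as the arm can. A call with a gripper value outside its range is refused whole. The fingers move at their own pace and stop on an object; "force" is the grip in N (left out, the last holds). Time passes only in rows, so rows that repeat a pose let the fingers close. It gives the time, the measured TCP pose, the force and the opening at its end, in the units of the state.
- arm.observe(): the state, without advancing time (a new reading comes with each control period).
- arm.get_image(name): name is "scene" or "top" or "wrist"; returns the picture (480x640x3 uint8, blue, green, red); there is no depth.
- arm.camera_params(name): a dict with "mtx" (3x3 intrinsics, pixels), "T" (4x4, takes a point from camera to world coordinates); the wrist camera has in their place "T_tool_cam" (4x4, takes a point from camera to tool coordinates, whose origin is the TCP and whose axes are the flange's). Camera axes: x right, y down, z forward; pixel columns grow to the right and rows downward; lengths in m; the calibration is good to about 2 mm. A picture is of the moment at which its call begins: read the wrist's pose just before it. camera_params takes no time and is no camera call.
- arm.sign_off(): hands the job in, once; it reports no verdict.
The state is a dict: "clock": time; "joints": joint angles; "dq": joint speeds; "joint_efforts": joint torques, N m; "position": TCP position; "ee_rot": TCP orientation; "force": force on the tool from outside, world axes, zero at the start; "ft_torque": the same for the moment, N m; "width": opening from 0.0 (shut) to 1.0 (fully open).
Only numpy, scipy, OpenCV 4.12 (cv2) and the standard library are available. Lean on these libraries where they do the work, as an engineer would, in place of code of your own. Each camera call takes 0.05 s, during which the arm holds its last target. There are 200 camera calls.

## Task

Lift the steel bushing out of the die's cavity and stand it upright on the round aluminium plate. Then swing the die's open guard flap down by its bar handle until it lies in line with the marker arm beside it, and finish while still holding it there so that I can inspect the cavity: let go and it falls shut. Do not let the flap drop shut, do not shift the marker arm, and leave the other things where they are.

Things in the scene. Friction and masses are not known exactly. Their poses are not given: they have to be found in the camera images.
- bushing_centre (a point): Centre (half-way up) of the plain turned steel bushing that stands in the die's cavity: a tube 52 mm in outer diameter, 30 mm in bore, 75 mm tall, axis z, about 0.2 kg. At the start its foot is 27 mm deep in the round cavity, so that its upper 48 mm stand free (top at z = 100 mm). Grasp it across the diameter. Like bushings stand elsewhere on the bench: leave those.
- plate_top (a point): Centre of the upper face of the loose round flat aluminium plate, 170 mm across, 12 mm thick, lying on the worktop to the right of the die. 0.76 kg.
- die_cavity (a point): Centre of the cavity's mouth in the top face (z = 52 mm) of the steel die block, 120 x 120 mm; cavity 56 mm across, 27 mm deep down to the four ejector pins on which the bushing stands. The die is fixed. Its axes: x horizontal, from the front (robot side) to the hinge at the back; y horizontal, along the hinge to the left; z up. Base plate: 75 mm to the front of the cavity, 130 mm to the back, 95 mm to each side.
- flap_hinge (a point): Middle of the flap's hinge axis, which lies along the die's y: 115 mm behind the cavity centre (die's x) and 125 mm above the worktop. Axes as those of the die. Fixed. Two cheeks at y = +-80 mm, 139 mm high, carry the hinge.
- flap_handle (a point): Middle of the flap's bar handle: a round steel bar 12 mm thick, along the die's y, 96 mm long between the centres of its two side arms, 180 mm from the hinge axis and in the flap's mid plane. The point's axes turn with the flap: -x points from the hinge to the handle, y along the bar. Between the bar and the flap's edge is a 34 mm wide gap, 84 mm long, free for a finger. The bar can be pinched from above and turns between the fingers as the flap swings.
- flap (a joint): Angle of the guard flap (aluminium frame 140 mm wide, 8 mm thick, reaching 140 mm from the hinge, grey see-through panel, about 0.35 kg) in rad: 0 = shut, level above the die, pointing to the die's front; growing as it opens upwards; 1.57 = upright. At the start it leans back against its stop at 1.85. It swings with little friction; below about 1.5 rad it falls shut when let go.
- mark (a joint): Angle of the marker arm in rad, counted just like the flap's about the same hinge axis: the flap is in line with the arm when both joints read the same. A thin steel arm, 95 mm long, 11 mm wide, reaching 20 mm past the dark ticked quarter-circle scale beside it on the die's right side (102 mm to the right of the middle); it stays where it was set, differently each time (0.65 to 1.05).
- mark_tip (a point): Free end of the marker arm, 94.5 mm from the hinge axis; its axes turn with the arm: -x points from the hinge axis to the tip. The quarter-circle scale behind the arm has a radius of 75 mm about the hinge axis and rises to z = 203 mm: carry the bushing clear of it and of the arm.
- micrometer_centre (a point): Bystander: centre of an outside micrometer lying flat, 131 x 49 x 19 mm, long side along its y.
- marker_centre (a point): Bystander: centre of a marker pen lying flat, 136 x 14 x 15 mm, long side along its y.

How it is judged:
By the outcome, as a careful person would: the job done as asked, in the order asked, and still so for the second after the job is handed in, while the arm keeps its last pose, push and grip.
It also fails if it takes over 58 s, if anything falls off the work surface, if the arm or the gripper's body presses on something with over 40 N, if the wrist force passes 120 N, or if a joint passes its speed limit or range.

## Working session

There is one attempt and no reset: what is moved stays moved. The work goes in short steps, Python scripts to look and compute and a tool call to move; the robot and the scene stay as the last step left them, time stands still between calls to the robot, and variables do not carry over. Pictures are saved under pics/ and viewed, about 8 in all and at most 12, crops included, and the job is handed in when it is done.

Besides the shell and the picture viewer there is one more tool, called after "Request:" by a JSON object that holds its "api" and its "payload", one argument or row to a line. jog_arm: Moves the arm, as the interface text tells. Its arguments: {"type":"object","properties":{"moves":{"type":"array","items":{"type":"object","properties":{"twist":{"type":"array","items":{"type":"number"}},"xyz":{"type":"array","items":{"type":"number"}},"grip":{"type":"number"}}}},"force":{"type":"number"}},"required":["moves"]}

```bash
mkdir -p pics; python3 - <<'E'
from cell import arm
import cv2,numpy as np
np.set_printoptions(precision=4,suppress=True)
print(arm.observe()); print(arm.tips_ahead)
for n in("scene","top","wrist"):
    print(n,arm.camera_params(n))
    cv2.imwrite(f"pics/{n}0.png",arm.get_image(n))
E
```

```text
{'clock': 0.0, 'joints': array([-1.3716,  0.4352,  0.025 ,  1.5741, -0.0116,  1.134 , -0.0751]), 'dq': array([-0.001 ,  0.0014, -0.0012, -0.0032, -0.0005,  0.0011, -0.0004]), 'joint_efforts': array([ -0.0009, -66.7829,   0.9846, -31.4476,  -0.0605,   0.0425,
         0.0002]), 'position': array([0.1857, 0.5963, 0.2369]), 'ee_rot': array([-0.4723, -3.1058,  0.0025]), 'force': array([ 0.2116, -0.3392, -0.2924]), 'ft_torque': array([0.0292, 0.0126, 0.0408]), 'width': 1.0006817879058225}
0.011
scene {'mtx': array([[550.1359,   0.    , 316.2142],
       [  0.    , 550.1359, 235.6141],
       [  0.    ,   0.    ,   1.    ]]), 'T': array([[ 0.8891, -0.2512,  0.3827,  0.0657],
       [-0.4573, -0.5254,  0.7175, -0.7712],
       [ 0.0208, -0.8129, -0.582 ,  0.736 ],
       [ 0.    ,  0.    ,  0.    ,  1.    ]])}
top {'mtx': array([[444.3258,   0.    , 323.3086],
       [  0.    , 444.3258, 244.7859],
       [  0.    ,   0.    ,   1.    ]]), 'T': array([[-0.028 , -0.9937,  0.1085,  0.4189],
       [-0.9996,  0.0287,  0.0046,  0.0064],
       [-0.0077, -0.1083, -0.9941,  0.9715],
       [ 0.    ,  0.    ,  0.    ,  1.    ]])}
wrist {'mtx': array([[342.857 ,   0.    , 319.8899],
       [  0.    , 342.857 , 238.714 ],
       [  0.    ,   0.    ,   1.    ]]), 'T_tool_cam': array([[ 0.0002, -0.9621, -0.2727,  0.0734],
       [ 1.    ,  0.0004, -0.0007,  0.0005],
       [ 0.0007, -0.2727,  0.9621, -0.1479],
       [ 0.    ,  0.    ,  0.    ,  1.    ]])}
```

View pics/scene0.png

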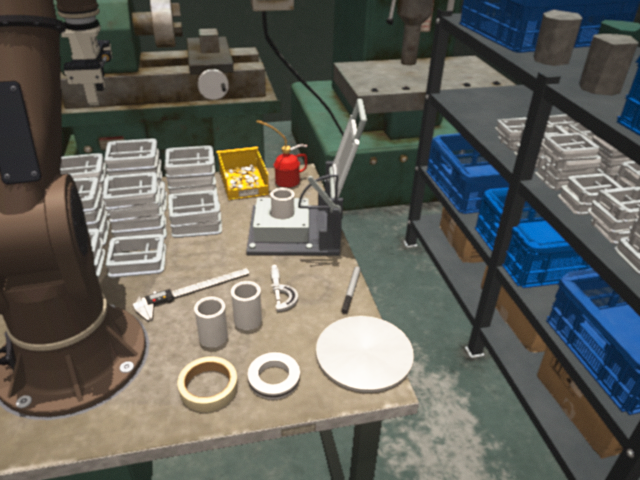

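View pics/top0.png

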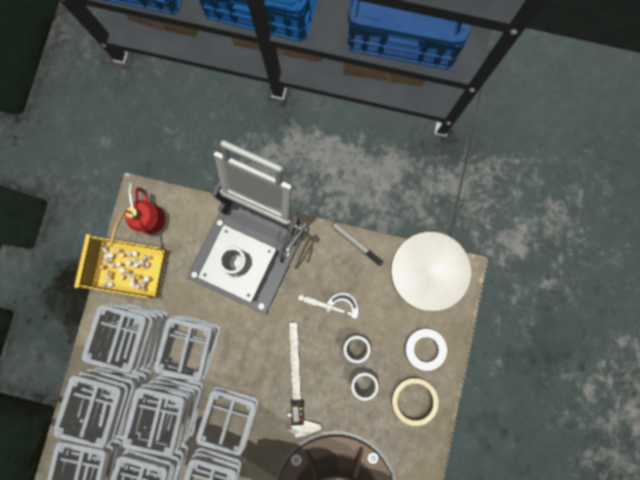

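The scene view shows the die with the bushing at about (283,202), and the plate at (365,353). In the top view the bushing is at about (235,261), the plate at (431,271), the flap open at the back at (250,180), and the marker arm by (297,240). I'll enlarge the die in both.

```bash
cat > h.py <<'E'
from cell import arm
import cv2,numpy as np
from scipy.spatial.transform import Rotation as R
np.set_printoptions(precision=4,suppress=True)
def cam(n,o=None):
    p=arm.camera_params(n)
    if n!="wrist": return p["mtx"],p["T"]
    o=o or arm.observe(); T=np.eye(4); T[:3,:3]=R.from_rotvec(o["ee_rot"]).as_matrix(); T[:3,3]=o["position"]
    return p["mtx"],T@p["T_tool_cam"]
def ray(c,uv):
    K,T=c; d=T[:3,:3]@np.linalg.solve(K,[uv[0],uv[1],1]); return T[:3,3],d
def at_z(c,uv,z):
    o,d=ray(c,uv); return o+d*(z-o[2])/d[2]
def proj(c,P):
    K,T=c; q=(np.atleast_2d(P)-T[:3,3])@T[:3,:3]; q=q@K.T; return q[:,:2]/q[:,2:]
def tool(target,o=None):
    o=o or arm.observe(); return R.from_rotvec(o["ee_rot"]).inv().apply(np.array(target)-o["position"])/0.06
E
python3 - <<'E'
from h import *
a=cv2.imread("pics/top0.png")[125:325,175:335]; b=cv2.imread("pics/scene0.png")[85:265,235:375]
a=cv2.resize(a,None,fx=2.5,fy=2.5,interpolation=3);b=cv2.resize(b,None,fx=2.5*200/180,fy=2.5*200/180,interpolation=3)
cv2.imwrite("pics/crop.png",np.hstack([a,b])); print(a.shape,b.shape)
c=cam("top")
for uv,z in [((235,261),.1),((431,271),.012),((355,347),.075),((364,386),.075)]: print(uv,at_z(c,uv,z))
c=cam("scene")
for uv,z in [((283,195),.1),((365,353),.012)]: print(uv,at_z(c,uv,z))
E
```

```text
(500, 400, 3) (500, 389, 3)
(235, 261) [0.4869 0.1851 0.1   ]
(431, 271) [ 0.4601 -0.2195  0.012 ]
(355, 347) [ 0.3115 -0.0465  0.075 ]
(364, 386) [ 0.2361 -0.0614  0.075 ]
(283, 195) [0.4881 0.1817 0.1   ]
(365, 353) [ 0.4576 -0.2285  0.012 ]
```

View pics/crop.png

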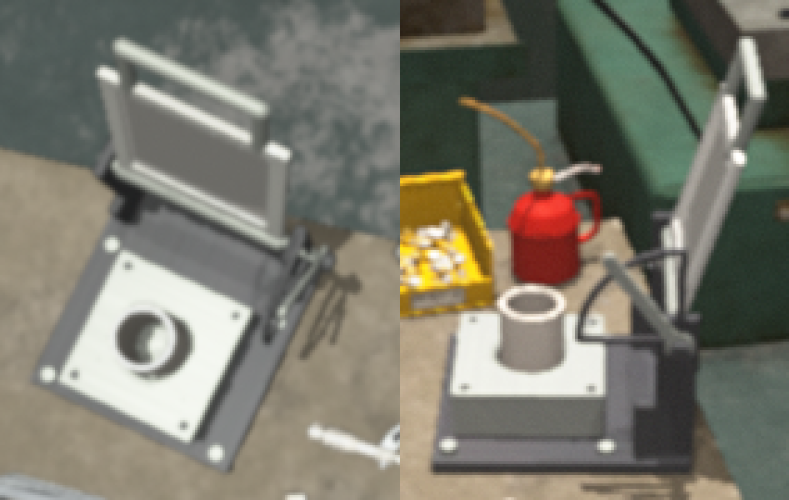

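```bash
cat >> h.py <<'E'
def die(x,y,yaw):
    c,s=np.cos(yaw),np.sin(yaw); return lambda p: np.array([x+c*p[0]-s*p[1],y+s*p[0]+c*p[1],p[2]])
def onhinge(r,a,y): return (115-r*np.cos(a))*.001,y*.001,.125+r*.001*np.sin(a)
E
python3 - <<'E'
from h import *
c=cam("top")
f=lambda u,v:(175+u/2.5,125+v/2.5)
P=np.array([at_z(c,f(*p),.052) for p in [(120,252),(250,307),(192,440),(62,384)]])
print(P,P.mean(0)); 
d=(P[0]+P[1]-P[2]-P[3])/2; e=(P[0]+P[3]-P[1]-P[2])/2
print(np.linalg.norm(d),np.linalg.norm(e),np.arctan2(d[1],d[0]),np.arctan2(-e[0],e[1]))
b=at_z(c,f(147,337),.1);print("bush",b)
yaw=(np.arctan2(d[1],d[0])+np.arctan2(-e[0],e[1]))/2
D=die(*((P.mean(0)+b)/2)[:2],yaw); s=cam("scene")
for a in np.arange(.6,1.11,.1): print(a,proj(s,D(onhinge(94.5,a,-102))))
print("hinge",proj(s,D(onhinge(0,0,-102))), "obs tip",(235+206/2.778,85+258/2.778))
print("handle 1.85",D(onhinge(180,1.85,0)),proj(c,D(onhinge(180,1.85,0))),"obs",f(190,78))
for a in (.65,.85,1.05): print(a,D(onhinge(180,a,0)))
o=arm.observe();print(R.from_rotvec(o["ee_rot"]).as_matrix())
E
```

```text
[[0.5653 0.2196 0.052 ]
 [0.5159 0.1114 0.052 ]
 [0.4073 0.1609 0.052 ]
 [0.4563 0.2681 0.052 ]] [0.4862 0.19   0.052 ]
0.11932252789793306 0.11844462971035447 -0.4230019344876519 -0.42867618821162473
bush [0.4894 0.1874 0.1   ]
0.6 [[299.4561 186.2895]]
0.7 [[302.3538 182.9856]]
0.7999999999999999 [[305.636  179.9232]]
0.8999999999999999 [[309.27  177.139]]
0.9999999999999999 [[313.218  174.6669]]
1.0999999999999999 [[317.4375 172.5373]]
hinge [[337.3817 208.5124]] obs tip (309.15406767458603, 177.87257019438445)
handle 1.85 [0.6377 0.1207 0.298 ] [[249.5127 154.3738]] obs (251.0, 156.2)
0.65 [0.462  0.2004 0.2339]
0.85 [0.4843 0.1903 0.2602]
1.05 [0.5109 0.1782 0.2811]
[[-0.9548  0.2973 -0.0002]
 [ 0.2973  0.9548 -0.0011]
 [-0.0001 -0.0011 -1.    ]]
```

The top crop gives the bushing top at full-image (233.8,259.8), and the die block's corners put its yaw at about -0.426. In the scene crop the marker tip is near (309,178), so the mark is about 0.87. I'll approach above the bushing.

```bash
python3 - <<'E'
from h import *
print(tool([.4885,.1875,.26]), tool([.4885,.1875,.26])/2+tool([.3,.4,.28])*0)
E
```

```text
[-6.8445 -5.007  -0.3746] [-3.4223 -2.5035 -0.1873]
```

Request:
{"api": "jog_arm", "payload": {
  "moves": [
    {"xyz": [-0.7, -0.5, -0.3], "twist": [0, 0, 0.5], "grip": -1},
    {"xyz": [-1.5, -1.1, -0.4], "twist": [0, 0, 1.0], "grip": -1},
    {"xyz": [-2.3, -1.7, -0.4], "twist": [0, 0, 1.5], "grip": -1},
    {"xyz": [-3.1, -2.3, -0.4], "twist": [0, 0, 1.7], "grip": -1},
    {"xyz": [-3.8, -2.8, -0.4], "twist": [0, 0, 1.7], "grip": -1}
  ]
}}

```text
clock: 0.78
position: [0.3546, 0.3664, 0.2617]
ee_rot: [0.929, 3.001, -0.0]
force: [0.2, 1.0, 0.3]
width: 1.002
```

```bash
python3 - <<'E'
from h import *
o=arm.observe();print(o["position"],tool([.4885,.1875,.26]),R.from_rotvec(o["ee_rot"]).as_matrix())
E
```

```text
[0.3546 0.3664 0.2617] [-3.5249 -1.1999  0.0297] [[-0.8253  0.5647  0.0001]
 [ 0.5647  0.8253 -0.0001]
 [-0.0002 -0.     -1.    ]]
```

Request:
{"api": "jog_arm", "payload": {
  "moves": [
    {"xyz": [-0.9, -0.3, 0], "grip": -1},
    {"xyz": [-1.8, -0.6, 0], "grip": -1},
    {"xyz": [-2.6, -0.9, 0], "grip": -1},
    {"xyz": [-3.5, -1.2, 0], "grip": -1},
    {"xyz": [-3.5, -1.2, 0], "grip": -1}
  ]
}}

```text
invalid input at $.moves[0]: expected keys twist, xyz, grip
```

```bash
python3 - <<'E'
from h import *
o=arm.observe();print(o["position"],o["dq"],tool([.4885,.1875,.26]))
im=arm.get_image("wrist");cv2.imwrite("pics/w1.png",im)
print(proj(cam("wrist",o),[.4885,.1875,.1]))
E
```

```text
[0.3546 0.3664 0.2617] [ 0.5763 -0.1334  0.2033  0.1851 -0.0332 -0.0525  0.8116] [-3.5249 -1.1999  0.0297]
[[253.8652 411.8088]]
```

View pics/w1.png

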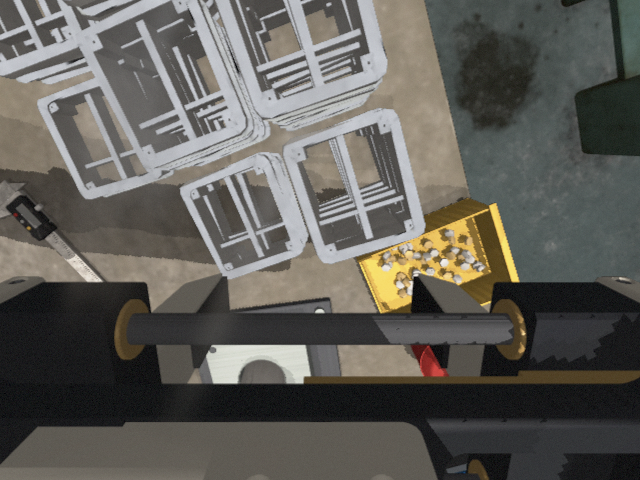

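The wrist view is mostly blocked below by the gripper, and the die only appears near (260,370). The move was refused for a missing key, so I'll resend it and refine the bushing from both fixed cameras.

Request:
{"api": "jog_arm", "payload": {
  "moves": [
    {"xyz": [-0.9, -0.3, 0], "twist": [0, 0, 0], "grip": -1},
    {"xyz": [-1.8, -0.6, 0], "twist": [0, 0, 0], "grip": -1},
    {"xyz": [-2.6, -0.9, 0], "twist": [0, 0, 0], "grip": -1},
    {"xyz": [-3.5, -1.2, 0], "twist": [0, 0, 0], "grip": -1},
    {"xyz": [-3.5, -1.2, 0], "twist": [0, 0, 0], "grip": -1}
  ]
}}

```text
clock: 1.45
position: [0.4888, 0.1862, 0.2618]
ee_rot: [0.937, 2.997, -0.002]
force: [-1.4, 0.9, 0.3]
width: 0.999
```

```bash
python3 - <<'E'
from h import *
o=arm.observe();print(o["position"],o["dq"])
print(at_z(cam("scene"),(282.9,193.4),.1), at_z(cam("top"),(233.8,259.8),.1))
im=arm.get_image("wrist");print(proj(cam("wrist",o),[[.4885,.187,.1],[.4885,.187,.052]]))
s=arm.get_image("scene")[85:265,235:375]; s=cv2.resize(s,None,fx=2.667,fy=2.667,interpolation=3)
cv2.imwrite("pics/w2.png",np.hstack([cv2.resize(im[240:,160:480],None,fx=1.3,fy=2),s]))
E
```

```text
[0.4888 0.1862 0.2618] [-0.0553 -0.0064 -0.0783  0.0127 -0.0203  0.0015 -0.0571]
[0.4908 0.188  0.1   ] [0.4894 0.1874 0.1   ]
[[320.1916 222.8228]
 [320.2002 212.4106]]
```

View pics/w2.png

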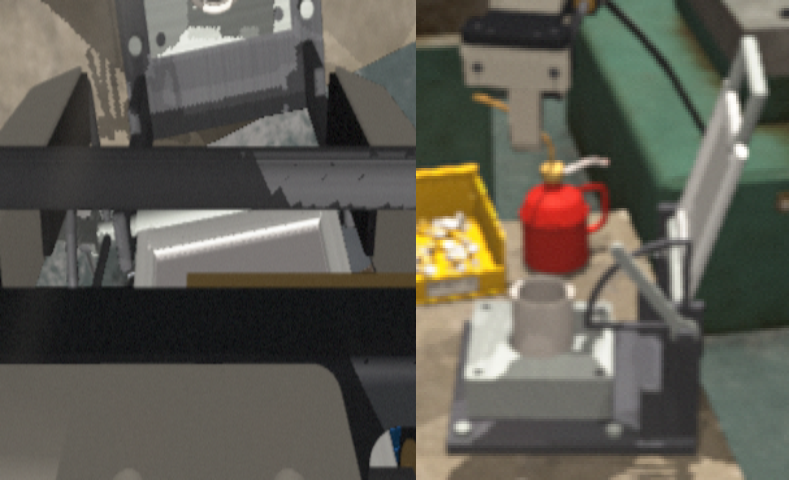

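The wrist view has the bushing centred between the fingers (column about 323), and both fixed cameras put it at about (0.490,0.188). The scene crop shows no contact, so I'm going down.

Request:
{"api": "jog_arm", "payload": {
  "moves": [
    {"xyz": [0, 0.03, 0.8], "twist": [0, 0, 0], "grip": -1},
    {"xyz": [0, 0.03, 1.6], "twist": [0, 0, 0], "grip": -1},
    {"xyz": [0, 0.03, 2.4], "twist": [0, 0, 0], "grip": -1},
    {"xyz": [0, 0.03, 3.0], "twist": [0, 0, 0], "grip": -1},
    {"xyz": [0, 0.03, 3.1], "twist": [0, 0, 0], "grip": -1}
  ]
}}

```text
clock: 2.17
position: [0.4851, 0.1933, 0.0737]
ee_rot: [-0.921, -3.0, 0.004]
force: [0.5, -0.5, -0.1]
width: 1.003
```

Request:
{"api": "jog_arm", "payload": {
  "moves": [
    {"xyz": [0, 0, 0], "twist": [0, 0, 0], "grip": 0.0},
    {"xyz": [0, 0, 0], "twist": [0, 0, 0], "grip": 0.3},
    {"xyz": [0, 0, 0], "twist": [0, 0, 0], "grip": 0.6},
    {"xyz": [0, 0, 0], "twist": [0, 0, 0], "grip": 1},
    {"xyz": [0, 0, 0], "twist": [0, 0, 0], "grip": 1}
  ],
  "force": 30
}}

```text
clock: 2.8
position: [0.4878, 0.1924, 0.0762]
ee_rot: [0.926, 3.001, 0.001]
force: [0.3, 0.1, 2.8]
width: 0.564
```

Request:
{"api": "jog_arm", "payload": {
  "moves": [
    {"xyz": [0, 0, -0.3], "twist": [0, 0, 0], "grip": 1},
    {"xyz": [0, 0, -1.0], "twist": [0, 0, 0], "grip": 1},
    {"xyz": [0, 0, -1.9], "twist": [0, 0, 0], "grip": 1},
    {"xyz": [0, 0, -2.8], "twist": [0, 0, 0], "grip": 1},
    {"xyz": [0, 0, -3.6], "twist": [0, 0, 0], "grip": 1}
  ]
}}

```text
clock: 3.42
position: [0.4872, 0.192, 0.2937]
ee_rot: [0.927, 3.002, 0.001]
force: [1.1, 1.4, -2.6]
width: 0.559
```

```bash
python3 - <<'E'
from h import *
o=arm.observe();print(o["position"],o["force"],o["width"],o["joints"])
print(tool([.40,.0,.29]),tool([.459,-.222,.29]))
cv2.imwrite("pics/t2.png",arm.get_image("top"))
print(R.from_rotvec(o["ee_rot"]).as_matrix())
E
```

```text
[0.4872 0.192  0.2937] [ 1.0586  1.396  -2.5623] 0.559076659352621 [-0.7393  0.2223  0.3242  1.7544 -0.0762  1.1767  0.5787]
[-0.6029 -3.4626  0.0597] [-3.5007 -5.9646  0.0591]
[[-0.826   0.5637  0.0003]
 [ 0.5637  0.826   0.0003]
 [-0.0001  0.0004 -1.    ]]
```

Request:
{"api": "jog_arm", "payload": {
  "moves": [
    {"xyz": [-0.1, -0.7, 0], "twist": [0, 0, 0], "grip": 1},
    {"xyz": [-0.2, -1.5, 0], "twist": [0, 0, 0], "grip": 1},
    {"xyz": [-0.4, -2.3, 0], "twist": [0, 0, 0], "grip": 1},
    {"xyz": [-0.6, -3.1, 0], "twist": [0, 0, 0], "grip": 1},
    {"xyz": [-1.0, -3.7, 0], "twist": [0, 0, 0], "grip": 1}
  ]
}}

```text
clock: 4.1
position: [0.4103, -0.0265, 0.2914]
ee_rot: [-0.926, -3.001, -0.001]
force: [1.8, -0.4, -0.8]
width: 0.563
```

Request:
{"api": "jog_arm", "payload": {
  "moves": [
    {"xyz": [-0.6, -0.5, 0], "twist": [0, 0, 0], "grip": 1},
    {"xyz": [-1.2, -1.0, 0], "twist": [0, 0, 0], "grip": 1},
    {"xyz": [-1.9, -1.6, 0], "twist": [0, 0, 0], "grip": 1},
    {"xyz": [-2.5, -2.26, 0], "twist": [0, 0, 0], "grip": 1},
    {"xyz": [-2.5, -2.26, 0], "twist": [0, 0, 0], "grip": 1}
  ]
}}

```text
clock: 4.72
position: [0.4585, -0.2261, 0.2914]
ee_rot: [0.937, 2.999, -0.004]
force: [-0.8, 0.3, -2.2]
width: 0.561
```

```bash
python3 - <<'E'
from h import *
o=arm.observe();print(o["position"],o["force"],o["width"],o["dq"])
print(tool([.459,-.222,.0632]))
E
```

```text
[ 0.4585 -0.2261  0.2914] [-0.8346  0.2823 -2.2403] 0.5607649866577415 [-0.0539 -0.0286 -0.066   0.0388 -0.0067  0.0126 -0.0653]
[0.0359 0.0711 3.8034]
```

Request:
{"api": "jog_arm", "payload": {
  "moves": [
    {"xyz": [0, 0.03, 0.9], "twist": [0, 0, 0], "grip": 1},
    {"xyz": [0, 0.03, 1.8], "twist": [0, 0, 0], "grip": 1},
    {"xyz": [0, 0.03, 2.7], "twist": [0, 0, 0], "grip": 1},
    {"xyz": [0, 0.03, 3.5], "twist": [0, 0, 0], "grip": 1},
    {"xyz": [0, 0.03, 3.65], "twist": [0, 0, 0], "grip": 1}
  ]
}}

```text
clock: 5.35
position: [0.4583, -0.2185, 0.0702]
ee_rot: [-0.924, -2.996, -0.001]
force: [0.3, 0.5, -2.1]
width: 0.558
```

Request:
{"api": "jog_arm", "payload": {
  "moves": [
    {"xyz": [0, 0, 0], "twist": [0, 0, 0], "grip": 1},
    {"xyz": [0, 0, 0.03], "twist": [0, 0, 0], "grip": 1},
    {"xyz": [0, 0, 0.06], "twist": [0, 0, 0], "grip": 1},
    {"xyz": [0, 0, 0.1], "twist": [0, 0, 0], "grip": 1},
    {"xyz": [0, 0, 0.1], "twist": [0, 0, 0], "grip": 1}
  ]
}}

```text
clock: 5.98
position: [0.4605, -0.22, 0.0668]
ee_rot: [0.926, 3.002, 0.0]
force: [-0.1, 0.0, -2.3]
width: 0.565
```

Request:
{"api": "jog_arm", "payload": {
  "moves": [
    {"xyz": [0, 0, 0.02], "twist": [0, 0, 0], "grip": 1},
    {"xyz": [0, 0, 0.04], "twist": [0, 0, 0], "grip": 1},
    {"xyz": [0, 0, 0.05], "twist": [0, 0, 0], "grip": 1},
    {"xyz": [0, 0, 0.06], "twist": [0, 0, 0], "grip": 1},
    {"xyz": [0, 0, 0.06], "twist": [0, 0, 0], "grip": 1}
  ]
}}

```text
clock: 6.6
position: [0.4605, -0.2205, 0.064]
ee_rot: [0.927, 3.001, 0.001]
force: [-4.3, 1.1, 14.9]
width: 0.561
```

Request:
{"api": "jog_arm", "payload": {
  "moves": [
    {"xyz": [0, 0, -0.02], "twist": [0, 0, 0], "grip": 1},
    {"xyz": [0, 0, -0.02], "twist": [0, 0, 0], "grip": -0.2},
    {"xyz": [0, 0, -0.02], "twist": [0, 0, 0], "grip": -0.6},
    {"xyz": [0, 0, -0.02], "twist": [0, 0, 0], "grip": -1},
    {"xyz": [0, 0, -0.02], "twist": [0, 0, 0], "grip": -1}
  ]
}}

```text
clock: 7.22
position: [0.4605, -0.22, 0.0643]
ee_rot: [-0.926, -3.002, 0.0]
force: [0.6, -0.3, 0.0]
width: 0.878
```

Request:
{"api": "jog_arm", "payload": {
  "moves": [
    {"xyz": [0, 0, 0], "twist": [0, 0, 0], "grip": -1},
    {"xyz": [0, 0, -0.5], "twist": [0, 0, 0], "grip": -1},
    {"xyz": [0, 0, -1.3], "twist": [0, 0, 0], "grip": -1},
    {"xyz": [0, 0, -2.3], "twist": [0, 0, 0], "grip": -1},
    {"xyz": [0, 0, -3.3], "twist": [0, 0, 0], "grip": -1}
  ]
}}

```text
clock: 7.85
position: [0.4601, -0.22, 0.2641]
ee_rot: [-0.927, -3.001, 0.0]
force: [1.2, 0.6, -1.0]
width: 1.002
```

```bash
python3 - <<'E'
from h import *
o=arm.observe();print(o["position"],o["force"],o["width"],o["joints"])
s=arm.get_image("scene"); 
cv2.imwrite("pics/s3.png",np.hstack([cv2.resize(s[230:410,290:430],None,fx=2.667,fy=2.667,interpolation=3),cv2.resize(s[85:265,235:375],None,fx=2.667,fy=2.667,interpolation=3)]))
E
```

```text
[ 0.4601 -0.22    0.2641] [ 1.1889  0.5574 -0.9589] 1.0024388480710975 [-0.2185  0.2479  0.7012  1.8511 -0.1778  1.1062  1.5197]
```

View pics/s3.png

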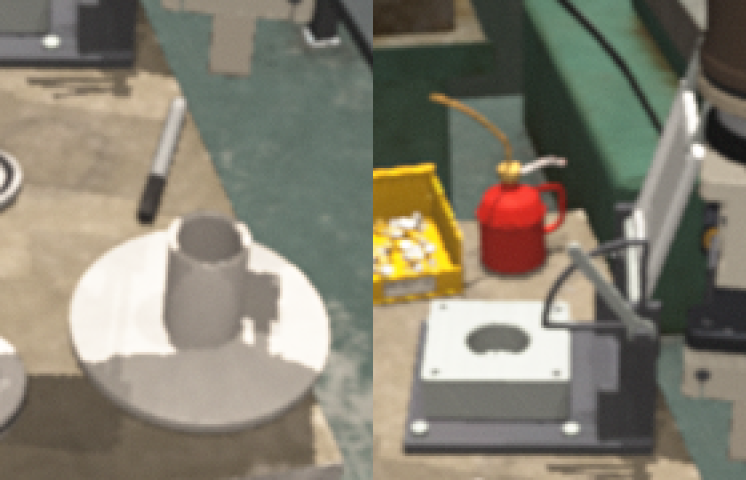

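The left crop shows the bushing upright on the plate with its top at (207,240). The right crop shows the cavity empty and the marker tip at about full-image (310,177.6). Next I turn the tool by about 100° on the way to the handle.

Request:
{"api": "jog_arm", "payload": {
  "moves": [
    {"xyz": [0, 0.4, -0.8], "twist": [0, 0, -1], "grip": -1},
    {"xyz": [0, 1.1, -1.5], "twist": [0, 0, -2], "grip": -1},
    {"xyz": [0.1, 1.8, -2.2], "twist": [0, 0, -3], "grip": -1},
    {"xyz": [0.2, 2.5, -2.4], "twist": [0, 0, -4], "grip": -1},
    {"xyz": [0.35, 3.2, -2.4], "twist": [0, 0, -5], "grip": -1}
  ]
}}

```text
clock: 8.52
position: [0.5522, -0.0485, 0.4076]
ee_rot: [-0.437, 3.108, -0.0]
force: [1.1, -0.6, -0.7]
width: 0.997
```

```bash
python3 - <<'E'
from h import *
o=arm.observe();print(o["position"],o["joints"])
D=die(.489,.188,-.426)
h=D(onhinge(180,1.85,0)); print(h,tool(h+[0,0,.12]))
M=R.from_rotvec(o["ee_rot"]).as_matrix();print(np.degrees(np.arctan2(M[1,1],M[0,1])))
E
```

```text
[ 0.5522 -0.0485  0.4076] [-0.3836  0.2282  0.4887  1.4864 -0.1077  1.4512  1.9573]
[0.6389 0.12   0.298 ] [-2.1636  2.3008 -0.1699]
106.01944060968538
```

Request:
{"api": "jog_arm", "payload": {
  "moves": [
    {"xyz": [-0.4, 0.4, 0], "twist": [0, 0, -1], "grip": -1},
    {"xyz": [-0.9, 0.9, -0.1], "twist": [0, 0, -2], "grip": -1},
    {"xyz": [-1.4, 1.4, -0.2], "twist": [0, 0, -3], "grip": -1},
    {"xyz": [-1.8, 1.9, -0.2], "twist": [0, 0, -4], "grip": -1},
    {"xyz": [-2.15, 2.3, -0.2], "twist": [0, 0, -4.95], "grip": -1}
  ]
}}

```text
clock: 9.15
position: [0.6385, 0.1199, 0.4179]
ee_rot: [1.701, -2.641, -0.001]
force: [0.9, -0.1, -0.4]
width: 1.003
```

```bash
python3 - <<'E'
from h import *
o=arm.observe();print(o["position"],o["joints"],o["dq"])
D=die(.489,.188,-.426)
h=D(onhinge(180,1.85,0)); print(h,tool(h))
M=R.from_rotvec(o["ee_rot"]).as_matrix();print(M,np.degrees(np.arctan2(M[1,1],M[0,1])))
c=cam("wrist",o);im=arm.get_image("wrist");cv2.imwrite("pics/w4.png",im)
for y in(-48,48): print("bar",y,proj(c,D(onhinge(180,1.85,y))))
print("tip .9",proj(c,D(onhinge(94.5,.9,-102))),"hinge",proj(c,D(onhinge(0,0,-102))))
E
```

```text
[0.6385 0.1199 0.4179] [-0.4419  0.4063  0.2854  1.2001 -0.112   1.5506  2.539 ] [-0.0383  0.2742 -0.2948 -0.4354  0.0376  0.1367  0.9417]
[0.6389 0.12   0.298 ] [-0.0038 -0.0066  1.9973]
[[-0.4135 -0.9105 -0.0006]
 [-0.9105  0.4135  0.0003]
 [-0.0001  0.0007 -1.    ]] 155.57587726229517
bar -48 [[319.3561 175.6816]]
bar 48 [[319.4176 290.4192]]
tip .9 [[427.2439 112.1333]] hinge [[360.5442 117.3089]]
```

View pics/w4.png

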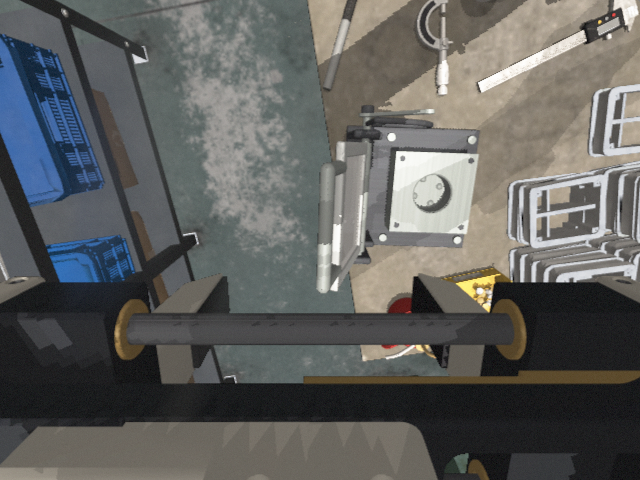

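The wrist view shows the bar from about (327,163) to (323,292), roughly 4 mm towards the tool's +y. The cavity is empty at (431,192), with the marker tip at about (432,111) and its hinge at (365,110). I'll lower over the bar.

Request:
{"api": "jog_arm", "payload": {
  "moves": [
    {"xyz": [0.05, 0.07, 0.5], "twist": [0, 0, 0], "grip": -1},
    {"xyz": [0.05, 0.07, 1.1], "twist": [0, 0, 0], "grip": -1},
    {"xyz": [0.05, 0.07, 1.7], "twist": [0, 0, 0], "grip": -1},
    {"xyz": [0.05, 0.07, 2.1], "twist": [0, 0, 0], "grip": -1},
    {"xyz": [0.05, 0.07, 2.1], "twist": [0, 0, 0], "grip": -1}
  ]
}}

```text
clock: 9.82
position: [0.6319, 0.1169, 0.2904]
ee_rot: [1.69, -2.644, -0.002]
force: [-0.5, -0.7, 1.0]
width: 1.001
```

```bash
python3 - <<'E'
from h import *
o=arm.observe();print(o["position"],o["force"],o["joints"][6])
D=die(.489,.188,-.426)
c=cam("wrist",o);im=arm.get_image("wrist")
print("bar",[proj(c,D(onhinge(180,1.85,y))) for y in(-48,48)])
print("tip .9",proj(c,D(onhinge(94.5,.9,-102))),"hinge",proj(c,D(onhinge(0,0,-102))),"cav",proj(c,D((0,0,.052))))
cv2.imwrite("pics/w5.png",cv2.resize(im[0:340,220:620],None,fx=1.75,fy=1.75,interpolation=3))
E
```

```text
[0.6319 0.1169 0.2904] [-0.5186 -0.6928  0.9728] 2.5445906176693294
bar [array([[306.3589, 217.5613]]), array([[309.8296, 408.3719]])]
tip .9 [[476.1531 103.7832]] hinge [[370.1356 113.8341]] cav [[458.508 212.738]]
```

View pics/w5.png

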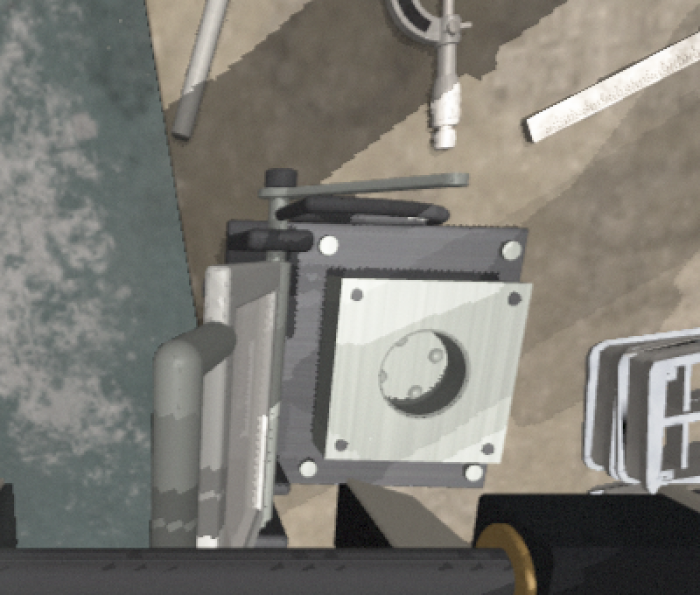

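The bar lies centred between the fingers (crop column 177). I can clearly read the block corners at (343,278), (532,283), (513,463) and (327,460), the marker tip at (467,180) and its pivot at (280,188). I'll fit the die pose and the mark from these.

```bash
cat > fit.py <<'E'
from h import *
from scipy.optimize import least_squares
o=arm.observe(); print(o["position"],o["ee_rot"])
f=lambda u,v:(220+u/1.75,v/1.75)
W=[f(*p) for p in [(532,283),(343,278),(327,460),(513,463),(424,370),(467,180),(280,188)]]
# block corners in die axes: image right=-x(front), up=-y(right)
pts=lambda a:[(-.06,-.06,.052),(.06,-.06,.052),(.06,.06,.052),(-.06,.06,.052),(0,0,.052),onhinge(94.5,a,-102),onhinge(0,0,-102)]
g=lambda u,v:(175+u/2.5,125+v/2.5)
Tp=[g(*p) for p in [(192,440),(250,307),(120,252),(62,384)]]
tt=[(-.06,-.06,.052),(.06,-.06,.052),(.06,.06,.052),(-.06,.06,.052)]
S=[(310,177.6),(337,208.7)]; ss=lambda a:[onhinge(94.5,a,-102),onhinge(0,0,-102)]
cw,ct,cs=cam("wrist",o),cam("top"),cam("scene")
P=lambda c,D,q:proj(c,np.array([D(x) for x in q]))
rw=lambda p:P(cw,die(*p[:3]),pts(p[3]))-W
rt=lambda p:P(ct,die(*p[:3]),tt)-Tp
rs=lambda p:P(cs,die(*p[:3]),ss(p[3]))-S
p0=[.489,.188,-.426,.9]
for n,fn in [("wrist",lambda p:rw(p).ravel()),("top+scene",lambda p:np.r_[rt(p).ravel(),rs(p).ravel()]),("all",lambda p:np.r_[rw(p).ravel(),rt(p).ravel(),rs(p).ravel()])]:
    s=least_squares(fn,p0); print(n,s.x,fn(s.x).reshape(-1,2).round(1).tolist())
E
python3 fit.py
```

```text
[0.6327 0.117  0.2921] [ 1.6912 -2.6459 -0.0006]
wrist [ 0.4844  0.1914 -0.4499  0.9303] [[1.3, -1.5], [0.8, -0.6], [0.6, -1.7], [-5.7, -1.8], [1.7, 1.3], [0.1, -0.6], [0.6, 3.6]]
top+scene [ 0.4865  0.1894 -0.423   0.9179] [[0.7, 0.1], [0.6, -0.4], [0.0, -0.2], [-0.3, -0.0], [-0.7, -1.0], [-0.2, -0.3]]
all [ 0.4847  0.1909 -0.4465  0.9277] [[0.8, -2.0], [0.2, -0.6], [0.4, -1.8], [-5.8, -2.2], [1.4, 1.0], [-0.9, -0.7], [-0.3, 3.8], [-0.9, 1.3], [0.2, 1.4], [0.2, 0.3], [-1.4, -0.0], [-2.6, -1.0], [-2.4, 0.3]]
```

Request:
{"api": "jog_arm", "payload": {
  "moves": [
    {"xyz": [0, 0, 0], "twist": [0, 0, 0], "grip": -0.3},
    {"xyz": [0, 0, 0], "twist": [0, 0, 0], "grip": 0.2},
    {"xyz": [0, 0, 0], "twist": [0, 0, 0], "grip": 0.6},
    {"xyz": [0, 0, 0], "twist": [0, 0, 0], "grip": 1},
    {"xyz": [0, 0, 0], "twist": [0, 0, 0], "grip": 1}
  ],
  "force": 20
}}

```text
clock: 10.5
position: [0.6331, 0.1173, 0.2924]
ee_rot: [-1.693, 2.646, 0.0]
force: [0.0, 0.1, -0.8]
width: 0.505
```

Request:
{"api": "jog_arm", "payload": {
  "moves": [
    {"xyz": [0, 0, 0], "twist": [0, 0, 0], "grip": 1},
    {"xyz": [0, 0, 0], "twist": [0, 0, 0], "grip": 1}
  ]
}}

```text
clock: 10.75
position: [0.6331, 0.1172, 0.2923]
ee_rot: [1.693, -2.647, -0.0]
force: [0.1, 0.3, 0.6]
width: 0.285
```

```bash
cat > arc.py <<'E'
from h import *
import sys
o=arm.observe();print(o["position"],o["force"],o["width"],o["joints"][6])
yaw=-.435; ux=np.array([np.cos(yaw),np.sin(yaw)])
g=o["position"]-[0,0,.008]*np.array(0)+np.array([0,0,.008])
for n,(x,y) in dict(all=(.4855,.1903),ext=(.4865,.1894),first=(.489,.188)).items():
    r=(g[:2]-[x,y])@ux-.115; z=g[2]-.125; print(n,"r",np.hypot(r,z),"ang",np.arctan2(z,-r))
M=R.from_rotvec(o["ee_rot"]).as_matrix();print("tool y yaw",np.degrees(np.arctan2(M[1,1],M[0,1])))
E
python3 arc.py
```

```text
[0.6331 0.1172 0.2923] [0.0505 0.2985 0.565 ] 0.28515555927941405 2.5448979438074133
all r 0.18219262643939324 ang 1.8466286161227106
ext r 0.18184656003396224 ang 1.8398232555031073
first r 0.18110809440016984 ang 1.8246141939624692
tool y yaw 155.20335351365267
```

Request:
{"api": "jog_arm", "payload": {
  "moves": [
    {"xyz": [0, 0, 0], "twist": [0, 0, 0], "grip": 1},
    {"xyz": [0, 0, 0], "twist": [0, 0, 0], "grip": 1},
    {"xyz": [0, 0, 0], "twist": [0, 0, 0], "grip": 1},
    {"xyz": [0, 0, 0], "twist": [0, 0, 0], "grip": 1}
  ]
}}

```text
clock: 11.25
position: [0.6328, 0.1173, 0.2923]
ee_rot: [1.693, -2.646, -0.001]
force: [-2.5, 0.5, 0.4]
width: 0.123
```

```bash
cat >> arc.py <<'E'
# arc moves from the present gripped angle a0: shift in tool units (y=-die x dir, z down)
a0=float(sys.argv[1])
for a in map(float,sys.argv[2:]):
    dx=.18*(np.cos(a0)-np.cos(a)); dz=.18*(np.sin(a)-np.sin(a0))
    print(a, M.T@np.r_[dx*ux,dz]/.06)
E
python3 arc.py 1.845 1.75 1.65 1.55 1.45 1.35 1.25 1.15 1.05 1.0 .92
```

```text
[0.6328 0.1173 0.2923] [-2.5368  0.5306  0.4213] 0.12299327170197175 2.5448665601589946
all r 0.18209992179867962 ang 1.8453656835844436
ext r 0.1817554236962091 ang 1.838554482011018
first r 0.18102047812515196 ang 1.8233327474301597
tool y yaw 155.20588759413454
1.75 [-0.0006  0.2776 -0.0639]
1.65 [-0.0013  0.575  -0.1024]
1.55 [-0.002   0.8748 -0.111 ]
1.45 [-0.0026  1.1739 -0.0896]
1.35 [-0.0033  1.4694 -0.0385]
1.25 [-0.004   1.7583  0.0419]
1.15 [-0.0046  2.0377  0.1507]
1.05 [-0.0052  2.3049  0.2868]
1.0 [-0.0055  2.4331  0.3648]
0.92 [-0.006   2.6295  0.5025]
```

Request:
{"api": "jog_arm", "payload": {
  "moves": [
    {"xyz": [0, 0.13, -0.03], "twist": [0, 0, 0], "grip": 1},
    {"xyz": [0, 0.28, -0.06], "twist": [0, 0, 0], "grip": 1},
    {"xyz": [0, 0.42, -0.085], "twist": [0, 0, 0], "grip": 1},
    {"xyz": [0, 0.57, -0.1], "twist": [0, 0, 0], "grip": 1},
    {"xyz": [0, 0.57, -0.1], "twist": [0, 0, 0], "grip": 1}
  ]
}}

```text
clock: 11.88
position: [0.6016, 0.1326, 0.2989]
ee_rot: [-1.694, 2.644, 0.001]
force: [2.9, 3.5, 3.7]
width: 0.125
```

```bash
python3 arc.py 1.65 1.55 1.45 1.35 1.25 1.15 1.05 1.0 .92
```

```text
[0.6016 0.1326 0.2989] [2.8994 3.5329 3.6681] 0.12451462212652964 2.50036855311022
all r 0.18250289164544015 ang 1.6506870490025165
ext r 0.18240475577977563 ang 1.643658461802056
first r 0.1822190442612579 ang 1.6280196736417611
tool y yaw 155.28041618675454
1.55 [-0.0011  0.2997 -0.0088]
1.45 [-0.0021  0.5989  0.0123]
1.35 [-0.0031  0.8944  0.0632]
1.25 [-0.004   1.1834  0.1434]
1.15 [-0.0049  1.4629  0.252 ]
1.05 [-0.0056  1.7301  0.388 ]
1.0 [-0.006   1.8584  0.4658]
0.92 [-0.0065  2.0549  0.6034]
```

Forces are low and the radius is consistent, so I'll go on.

Request:
{"api": "jog_arm", "payload": {
  "moves": [
    {"xyz": [0, 0.3, -0.01], "twist": [0, 0, 0], "grip": 1},
    {"xyz": [0, 0.6, 0.01], "twist": [0, 0, 0], "grip": 1},
    {"xyz": [0, 0.89, 0.06], "twist": [0, 0, 0], "grip": 1},
    {"xyz": [0, 1.18, 0.14], "twist": [0, 0, 0], "grip": 1},
    {"xyz": [0, 1.18, 0.14], "twist": [0, 0, 0], "grip": 1}
  ]
}}

```text
clock: 12.5
position: [0.5367, 0.1635, 0.2898]
ee_rot: [-1.696, 2.644, 0.003]
force: [2.8, 7.0, 1.8]
width: 0.125
```

```bash
python3 arc.py 1.25 1.15 1.05 1.0 .95 .92
```

```text
[0.5367 0.1635 0.2898] [2.8371 6.9871 1.7814] 0.12521998761875008 2.396388396674276
all r 0.18208022353172182 ang 1.2507279099647377
ext r 0.18248896709961232 ang 1.2440380233518527
first r 0.18342600028431452 ang 1.2292850995175473
tool y yaw 155.3633109051088
1.15 [-0.0012  0.2794  0.109 ]
1.05 [-0.0023  0.5464  0.2453]
1.0 [-0.0028  0.6745  0.3234]
0.95 [-0.0033  0.7986  0.4077]
0.92 [-0.0036  0.8709  0.4612]
```

Request:
{"api": "jog_arm", "payload": {
  "moves": [
    {"xyz": [0, 0.28, 0.11], "twist": [0, 0, 0], "grip": 1},
    {"xyz": [0, 0.55, 0.25], "twist": [0, 0, 0], "grip": 1},
    {"xyz": [0, 0.8, 0.41], "twist": [0, 0, 0], "grip": 1},
    {"xyz": [0, 0.8, 0.41], "twist": [0, 0, 0], "grip": 1},
    {"xyz": [0, 0.8, 0.41], "twist": [0, 0, 0], "grip": 1}
  ]
}}

```text
clock: 13.12
position: [0.4941, 0.1835, 0.2655]
ee_rot: [-1.694, 2.643, 0.003]
force: [0.9, 8.2, 1.9]
width: 0.12
```

```bash
python3 arc.py .95 .92 .9; python3 - <<'E'
from h import *
s=arm.get_image("scene");w=arm.get_image("wrist")
cv2.imwrite("pics/s6.png",cv2.resize(s[130:230,260:360],None,fx=6,fy=6,interpolation=3)); cv2.imwrite("pics/w6.png",w);cv2.imwrite("pics/s6full.png",s)
c=cam("scene");D=die(.4855,.1903,-.435)
for a in (.85,.9,.95,1.0): print(a,*[((proj(c,D(onhinge(r,a,y)))[0]-[260,130])*6).round(0) for r,y in((94.5,-102),(0,-102),(140,-70),(0,-70))])
E
```

```text
[0.4941 0.1835 0.2655] [0.9165 8.2346 1.8506] 0.12043645913762449 2.3184814380092678
all r 0.18150083679633172 ang 0.9585310515674523
ext r 0.1822430496389399 ang 0.9527557106900567
first r 0.18391333709459418 ang 0.9400938606163732
tool y yaw 155.3155431616491
0.92 [-0.0002  0.0724  0.0535]
0.9 [-0.0003  0.1197  0.0903]
0.85 [273. 291.] [454. 472.] [181. 152.] [447. 422.]
0.9 [284. 283.] [454. 472.] [197. 140.] [447. 422.]
0.95 [296. 275.] [454. 472.] [214. 129.] [447. 422.]
1.0 [308. 268.] [454. 472.] [232. 118.] [447. 422.]
```

View pics/s6.png

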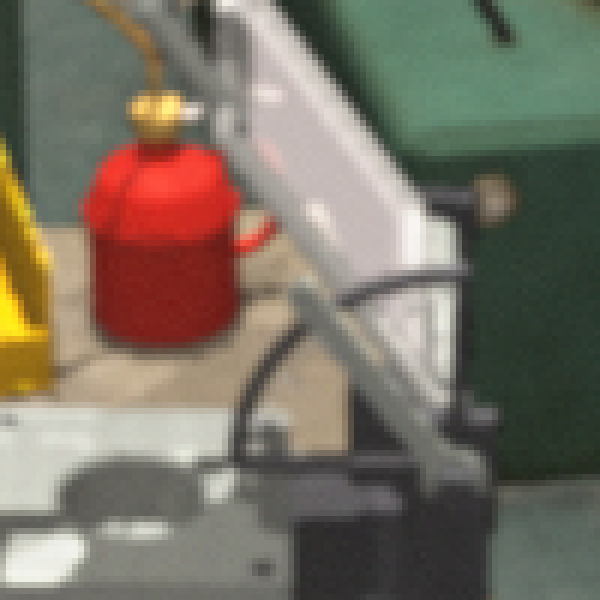

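View pics/w6.png

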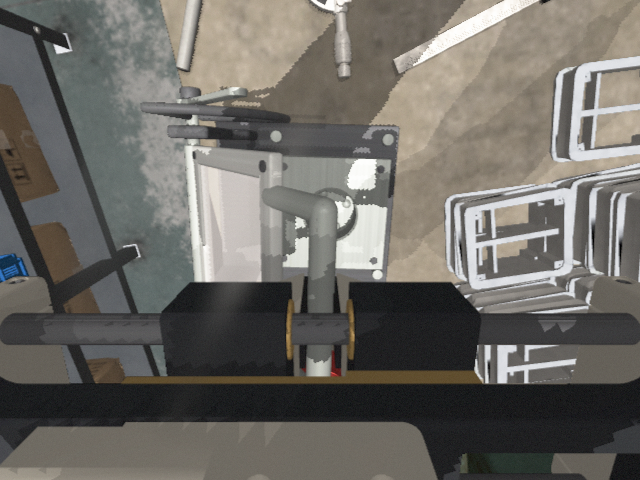

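The scene crop shows the marker arm from tip (300,287) to pivot (about (452,470)), with the flap rail nearly parallel. The wrist view shows the bar held between the fingers at column 320, the marker tip at (245,92) and the pivot at (188,93). I'll enlarge both for a finer reading.

```bash
python3 - <<'E'
from h import *
s=cv2.imread("pics/s6full.png");w=cv2.imread("pics/w6.png")
a=cv2.resize(s[165:225,300:345],None,fx=10,fy=10,interpolation=cv2.INTER_CUBIC)  # 450x600
b=cv2.resize(w[75:255,170:340],None,fx=2,fy=2,interpolation=cv2.INTER_CUBIC)
b=cv2.copyMakeBorder(b,0,240,0,0,cv2.BORDER_CONSTANT)
cv2.imwrite("pics/z7.png",np.hstack([a,b]))
c=cam("scene");cw=cam("wrist")
for D in(die(.4855,.1903,-.435),die(.4865,.1894,-.425)):
  for a in (.88,.92,.96): print(a,*[((proj(c,D(onhinge(r,a,y)))[0]-[300,165])*10).round(0) for r,y in((94.5,-102),(50,-102),(0,-102))], *[((proj(cw,D(onhinge(r,a,y)))[0]-[170,75])*2+[450,0]).round(0) for r,y in((94.5,-102),(0,-102),(140,-70),(180,-48))])
E
```

```text
0.88 [ 67. 127.] [206. 276.] [356. 437.] [600.  38.] [486.  62.] [691. 155.] [797. 262.]
0.92 [ 82. 116.] [214. 271.] [356. 437.] [588.  36.] [486.  62.] [673. 155.] [772. 266.]
0.96 [ 97. 106.] [222. 265.] [356. 437.] [575.  35.] [486.  62.] [653. 156.] [745. 270.]
0.88 [ 78. 126.] [217. 275.] [367. 435.] [592.  38.] [481.  64.] [684. 154.] [789. 261.]
0.92 [ 93. 116.] [225. 269.] [367. 435.] [580.  37.] [481.  64.] [665. 155.] [764. 264.]
0.96 [109. 106.] [233. 264.] [367. 435.] [567.  36.] [481.  64.] [645. 155.] [736. 268.]
```

View pics/z7.png

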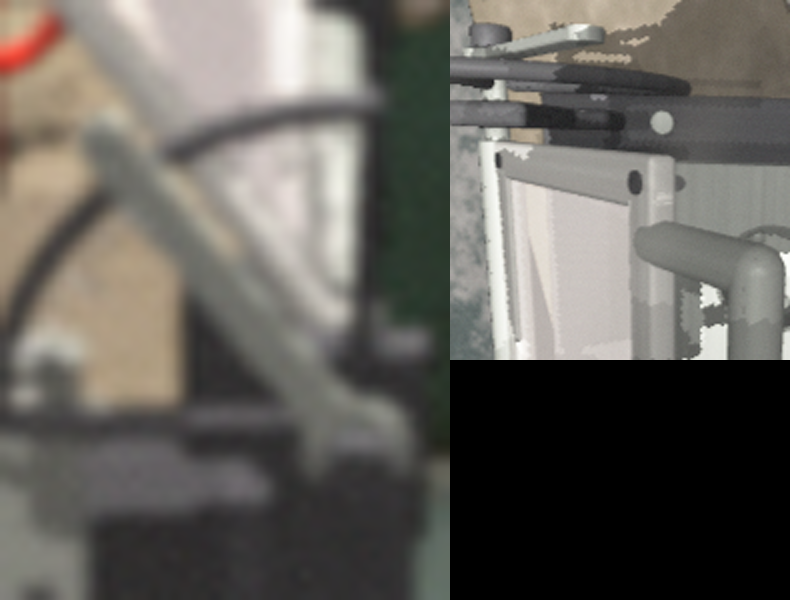

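The enlarged views put the marker tip centre at left-crop (98,120) and pivot (362,436). In the wrist crop the tip end is at (605,35), the pivot at (490,33), the flap corner at (675,157) and the bar axis at column 757. Allowing for thickness, the mark is about 0.925 and the flap about 0.95, so I'll lower it by about 0.03.

Request:
{"api": "jog_arm", "payload": {
  "moves": [
    {"xyz": [0, 0.04, 0.03], "twist": [0, 0, 0], "grip": 1},
    {"xyz": [0, 0.07, 0.05], "twist": [0, 0, 0], "grip": 1},
    {"xyz": [0, 0.07, 0.05], "twist": [0, 0, 0], "grip": 1},
    {"xyz": [0, 0.07, 0.05], "twist": [0, 0, 0], "grip": 1}
  ]
}}

```text
clock: 13.72
position: [0.4906, 0.1851, 0.2627]
ee_rot: [-1.693, 2.643, 0.002]
force: [2.8, 9.2, 1.6]
width: 0.126
```

```bash
python3 arc.py .925; python3 - <<'E'
from h import *
s=arm.get_image("scene");w=arm.get_image("wrist")
a=cv2.resize(s[130:230,265:350],None,fx=4.5,fy=4.5,interpolation=cv2.INTER_CUBIC)
b=cv2.resize(w[75:225,170:340],None,fx=2,fy=2,interpolation=cv2.INTER_CUBIC)
d=s[300:400,310:420]; d=cv2.resize(d,None,fx=1.5,fy=1.5)
r=np.zeros((450,340,3),np.uint8); r[:300]=b; r[300:450,:165]=d
cv2.imwrite("pics/f8.png",np.hstack([a,r])); print(a.shape)
cw=cam("wrist");c=cam("scene")
D=die(.4855,.1903,-.435)
for a in (.88,.92,.96): print(a,*[((proj(cw,D(onhinge(r,a,y)))[0]-[170,75])*2+[382,0]).round(0) for r,y in((94.5,-102),(0,-102),(140,-70),(180,-48))])
E
```

```text
[0.4906 0.1851 0.2627] [2.7804 9.1882 1.6117] 0.12619571139008542 2.31138137477266
all r 0.18145435027513815 ang 0.9322070022283259
ext r 0.18222389706196976 ang 0.9265398258368156
first r 0.1839540980343379 ang 0.9141210601447134
tool y yaw 155.29094118573428
(450, 382, 3)
0.88 [516.  36.] [405.  61.] [607. 155.] [712. 264.]
0.92 [504.  35.] [405.  61.] [587. 155.] [686. 268.]
0.96 [491.  34.] [405.  61.] [567. 156.] [657. 272.]
```

View pics/f8.png

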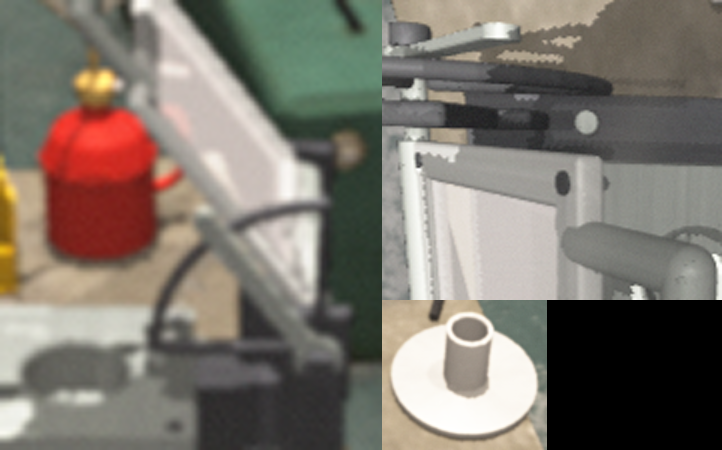

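The last view shows the flap rail and marker arm parallel. The wrist crop gives 0.92 for the flap (from the bar and the flap corner) and about 0.92–0.935 for the mark. The bushing stands on the plate.

```bash
python3 -c "
from cell import arm
print(arm.observe()['clock'],arm.sign_off())"
```

```text
the job is handed in; nothing more can be done
13.825 None
```

The bushing is out of the cavity and standing upright near the middle of the aluminium plate. The flap is swung down in line with the marker arm, and the gripper is still holding its bar. I handed the job in at 13.8 s on the robot's clock.

- **Flap angle:** the arm's position puts it at 0.91–0.93 rad, depending on which estimate of the die's position I use. The wrist camera gives about 0.92.
- **Marker arm angle:** I read it from about 0.92 to 0.935 rad across the wrist and scene views. One rough slope reading gave about 0.95, so the alignment is good to roughly 0.02 rad. I saw no sign that it had moved.
- **Die position:** the wrist and fixed-camera estimates differed by 2–3 mm in position and about 0.027 rad in yaw. The bar's radius from the hinge came out at 181–184 mm instead of 180 mm.
- **Forces and bystanders:** the highest force I read was about 15 N, when the bushing touched the plate, and about 9 N at the end with the flap held. I didn't measure the other items again, but the gripper touched nothing else that I saw.

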